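Used weaning pot in through the push flap

ROBOT

A 6-joint arm with a two-finger parallel gripper is mounted at the origin on the work surface. World frame = base frame: x ahead of the robot, y to its left, z up, the work surface at z = 0. Lengths are in m, angles in rad, forces in N, time in s.
With the tool pointing down it reaches from about 0.425 to 0.95 m from the base axis. Payload 3.5 kg.
Tool frame: the origin (TCP) lies on the centre line of the jaws, within the pads' length; the fingertips stand 14 mm ahead of it and the grasp point (between the pads) lies 5 mm behind it (tips_ahead is the distance from the TCP to the fingertips, in m); y points along the fingers, z is the direction in which the jaws open and shut, and the axes are right-handed (so a half turn about y gives the same grasp; the last joint's range is limited). The gripper opens to 85 mm and grips with 20 to 120 N. Pads are 22 mm wide; open, the fingers measure 114 mm over their backs; the gripper's body (76 mm by 85 mm) begins 54 mm behind the grasp point. The pads swing forward as they close: fully open they stand 13 mm farther back than shut.
Start: joints at [1.109, 0.286, 1.577, -0, 1.279, -0.15], TCP at [0.207, 0.642, 0.245] pointing down, gripper open.
Joint ranges: [-2.77, 2.77], [-0.9, 2.22], [0.21, 2.48], [-1.53, 4.67], [0.24, 2.81], [-2.84, 2.84]. Speed limits (rad/s): [2.79, 2.79, 3.14, 3.14, 3.14, 3.14].

INTERFACE

Orientations are given as a unit quaternion [x, y, z, w].
In Python, from plant import get_state, read_camera, sign_off, tips_ahead gives the robot as it stands.
- The arm moves only by the tool send_rows, never from a script. Its argument "plan" is a list of rows, each a list of 2 entries, a list of its own where there are three numbers: the shift along the tool's x, y, z in units of 12 cm (1.0 is 12 cm), then the turn, a rotation vector about the tool's x, y, z in units of 360 degrees (1.0 is 360 degrees). In form: [[[tx, ty, tz], [rx, ry, rz]], ...]. A call has 1 to 12 rows; each row shifts and turns the commanded pose from where the row before left it, along the tool's axes as they then stand; what a row does not reach is not made up. A row lasts 1/10 s, in which the tool goes at most 50 mm and 8.59 degrees, less where a joint would pass 70% of its speed; a pose out of reach is approached as far as the arm can. A call with a number of a shift or a turn outside -1 to 1 is refused whole. A call with a gripper value outside its range is refused whole. "gripper" is the closure, from 0 (fully open) to 1 (shut), set as the call begins (left out, the last holds). The fingers move at their own pace and stop on an object; "grip_force" is the grip in N (left out, the last holds). Time passes only in rows, so rows that do not move let the fingers close. It gives the time, the measured TCP pose, the force and the opening at its end, in the units of the state.
- get_state(): the state, without advancing time (a new reading comes with each control period).
- read_camera(name): name is "side" or "top" or "wrist"; returns a dict with "img" (420x560x3 uint8, blue, green, red), "fx", "fy", "cx", "cy" (pixels), "world_from_camera" (4x4, takes a point from camera to world coordinates); the wrist camera has in their place "mount" (4x4, takes a point from camera to tool coordinates, whose origin is the TCP and whose axes are the tool frame's). Camera axes: x right, y down, z forward; pixel columns grow to the right and rows downward; lengths in m; the calibration is good to about 2 mm. A picture is of the moment at which its call begins: read the wrist's pose just before it. There is no depth.
- sign_off(): hands the job in, once; it reports no verdict.
The state is a dict: "time": time; "qpos": joint angles; "dq": joint speeds; "joint_efforts": joint torques, N m; "eef_pos": TCP position; "tcp_rot": TCP orientation; "contact_force": force on the tool from outside, world axes, zero at the start; "wrist_torque": the same for the moment, N m; "opening": opening from 0.0 (shut) to 1.0 (fully open).
Only numpy, scipy, OpenCV 4.12 (cv2) and the standard library are available. Lean on these libraries where they do the work, as an engineer would, in place of code of your own. Each camera call takes 0.05 s, during which the arm holds its last target. There are 200 camera calls.

TASK

A lidded weaning pot that has been used stands on the shelf in front of the cabinet's sprung push flap. Hold the flap pushed in with one fingertip and, while it is held, push the pot along the shelf with the other, in under the flap until it drops down inside the cabinet; the sticky pot must not touch the flap on its way in, and it is to be pushed only, not gripped or lifted. Then draw the hand out so that the flap springs shut, and leave the jar, the spoon and the beaker where they are.

Things in the scene. Friction and masses are not known exactly. Their poses are not given: they have to be found in the camera images.
- hatch: White plastic cabinet, fixed on the counter, 340 mm wide (y), 259 mm high, its front leaning back 10 deg; a push flap in the front, a flat shelf before it, an open drawer under the shelf (reaching to x = -241 mm, all below 70 mm). Origin on the counter, midway across, below the shut flap's lower edge; +x points inward through the flap, +y left when looking in, z up.
- shelf_edge (a point): Middle of the shelf's inner edge, on its top: hatch x = -10 mm, z = 80 mm, same axes; so the shut flap's lower edge is 10 mm behind this edge. The shelf is level and runs 126 mm out from here, 340 mm wide. Behind the edge the cabinet is hollow: 154 mm deep, 328 mm wide, its floor 74 mm below the shelf, so what is pushed past the edge drops in, under the flap.
- mouth_top (a point): Middle of the mouth's top, where the flap's hinge pin is: hatch x = 30 mm, z = 234 mm, 154 mm above the shelf; same axes. The mouth is 200 mm wide and open from shelf to pin. Above the pin a header bar, up to 255 mm high, then a clear roof from there back; beside the mouth flat white front in the plane of the shut flap.
- flap (a joint): Angle of the push flap: grey plate 196 mm wide, 157 mm long, 4 mm thick, filling the mouth, hung from the pin at its top. 0 = shut: leaning 10 deg, its outer face from x = 0 at shelf height to x = 27 mm at the pin. Grows as the lower edge swings inward (+x), to 1.3 rad; never outward. A spring shuts it when let go: 0.08 N m at 0, 0.2 N m at 0.7 rad (1 to 4 N at a fingertip).
- flap_edge (a point): Middle of the flap's lower edge, on its outer face; when shut, level with the shelf top and at x = 0 of the hatch.
- pot_center (a point): Centre (half-way up) of the used weaning pot, which stands upright on the shelf: a small round white plastic pot 34 mm in diameter with a turquoise snap lid 37 mm in diameter (the top 6 mm), 36 mm high in all, about 35 g. Its z axis is the pot's axis.
- jar_center (a point): Centre (half-way up) of a glass jar with a steel lid, 54 mm in diameter and 72 mm high, about 160 g, standing on the shelf at one end of it, left or right of the mouth. To be left alone.
- spoon_center (a point): Middle of a turquoise plastic spoon about 120 mm long and 30 mm wide at the bowl, 10 mm high, lying on the shelf at the other end, along the hatch's x. To be left alone.
- beaker_center (a point): Centre (half-way up) of an open white plastic beaker 68 mm in diameter and 85 mm high, standing on the counter beside the cabinet. To be left alone.

How it is judged:
By the outcome, as a careful person would: the job done as asked, in the order asked, and still so for the second after the job is handed in, with the robot touching nothing.
It also fails if it takes over 35 s, if anything falls off the work surface, if the arm or the gripper's body presses on something with over 40 N, if the wrist force passes 120 N, or if a joint passes its speed limit or range.

## Working session

There is one attempt and no reset: what is moved stays moved. The work goes in short steps, Python scripts to look and compute and a tool call to move; the robot and the scene stay as the last step left them, time stands still between calls to the robot, and variables do not carry over. Pictures are saved under pics/ and viewed, about 8 in all and at most 12, crops included, and the job is handed in when it is done.

Besides the shell and the picture viewer there is one more tool, called after "Call:" by a JSON object that holds its "method" and its "body", one argument or row to a line. send_rows: Moves the arm, as the interface text tells. Its arguments: {"type":"object","properties":{"plan":{"type":"array"},"gripper":{"type":"number"},"grip_force":{"type":"number"}},"required":["plan"]}

```bash
mkdir -p pics; ls
python3 - <<'E'
from plant import *
import cv2,numpy as np
np.set_printoptions(precision=4,suppress=True)
s=get_state();print(s, tips_ahead)
for n in("side","top"):
    c=read_camera(n);cv2.imwrite(f"pics/{n}0.png",c["img"]);print(n,c["fx"],c["fy"],c["cx"],c["cy"]);print(c["world_from_camera"])
E
```

```text
pics
{'time': 0.0, 'qpos': array([ 1.109 ,  0.2872,  1.5782, -0.    ,  1.2786, -0.15  ]), 'dq': array([-0.0003, -0.0004,  0.0003, -0.0013,  0.0023, -0.0001]), 'joint_efforts': array([ -0.0012, -40.5972, -29.2629,  -0.0001,   0.0057,   0.    ]), 'eef_pos': array([0.2068, 0.6419, 0.2439]), 'tcp_rot': array([ 0.6993, -0.11  ,  0.1095, -0.6977]), 'contact_force': array([0.3226, 0.4351, 0.3188]), 'wrist_torque': array([-0.0413, -0.0474,  0.025 ]), 'opening': 1.0009426615435348} 0.014
side 461.63677879819085 461.63677879819085 280.13969422983763 211.09961566025254
[[ 0.9106 -0.2255  0.3463  0.3617]
 [-0.4126 -0.4501  0.7919 -0.7105]
 [-0.0227 -0.864  -0.5029  0.5874]
 [ 0.      0.      0.      1.    ]]
top 490.17695837083136 490.17695837083136 280.0912982816191 211.70818082595713
[[-0.0279 -0.9827  0.1832  0.4776]
 [-0.9996  0.0291  0.0039 -0.0597]
 [-0.0092 -0.1831 -0.9831  1.1618]
 [ 0.      0.      0.      1.    ]]
```

View pics/side0.png

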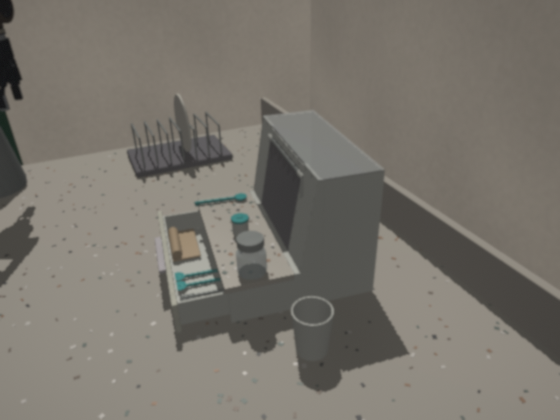

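View pics/top0.png

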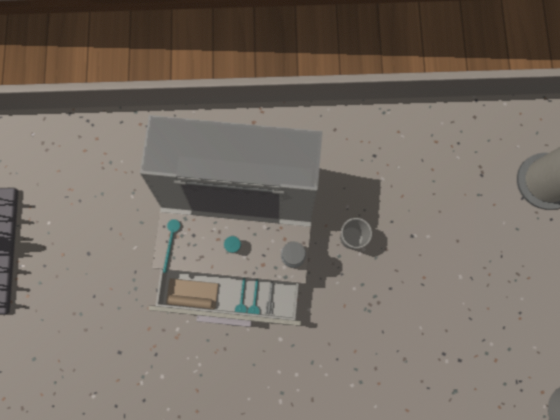

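The side view shows the pot at (240,222), the jar at (251,250), the spoon on the far end and the beaker at (312,330). In the top view the pot lid is at (232,245), the jar at (293,254) and the spoon at x≈170. I'll enlarge both to pick points.

Run:
```python
import cv2,numpy as np
def crop(n,u0,v0,w,h,k):
    i=cv2.imread(f"pics/{n}0.png")[v0:v0+h,u0:u0+w]
    i=cv2.resize(i,None,fx=k,fy=k,interpolation=cv2.INTER_CUBIC)
    i=np.clip(255*(i/255.)**.6,0,255).astype(np.uint8)
    for a in range(0,w,20):
        cv2.putText(i,str(u0+a),(a*k,10),0,.35,(0,0,255));cv2.line(i,(a*k,12),(a*k,18),(0,0,255))
    for a in range(0,h,20):
        cv2.putText(i,str(v0+a),(0,a*k+4),0,.35,(0,0,255));cv2.line(i,(24,a*k),(30,a*k),(0,0,255))
    cv2.imwrite(f"pics/{n}c.png",i)
crop("top",140,110,190,150*1,4)
crop("side",150,100,240,200,3)
from scipy import ndimage
for n in("top","side"):
    i=cv2.imread(f"pics/{n}0.png");h=cv2.cvtColor(i,cv2.COLOR_BGR2HSV)
    m=cv2.inRange(h,(80,90,50),(105,255,255))
    k,l,st,ce=cv2.connectedComponentsWithStats(m)
    for a in range(1,k):
        if st[a,4]>20:print(n,st[a],ce[a])
```

```text
top [164 220  16  52 182] [171.15934066 236.18681319]
top [225 237  15  15 184] [232.01630435 244.03804348]
top [236 280  10  32  92] [241.10869565 302.97826087]
top [248 282  11  32  92] [253.84782609 304.42391304]
side [234 194  12   6  51] [239.78431373 196.52941176]
side [232 214  16   9 117] [239.33333333 218.04273504]
side [176 273  11  17 111] [180.17117117 280.93693694]
```

View pics/topc.png

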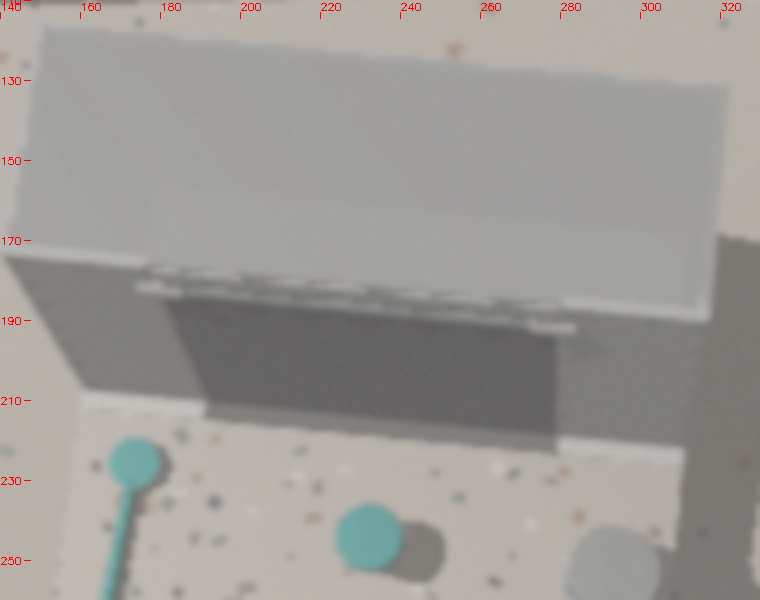

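View pics/sidec.png

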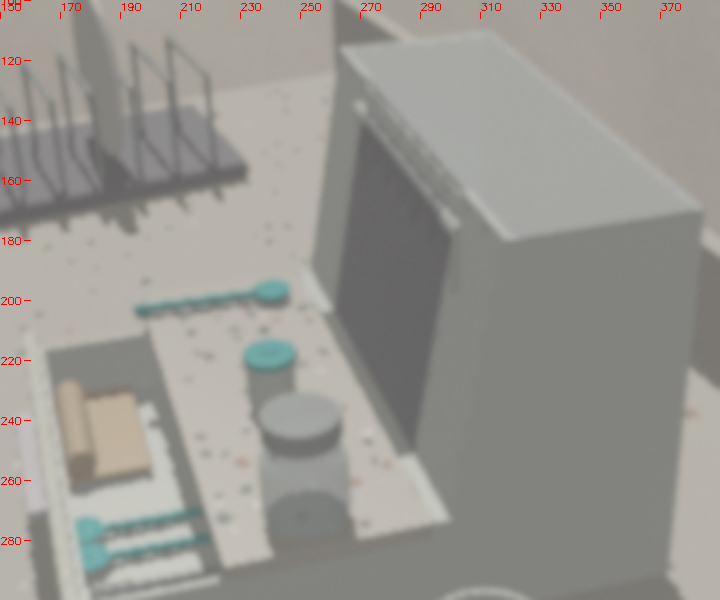

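```bash
cat > h.py <<'E'
import numpy as np
from scipy.optimize import least_squares
from scipy.spatial.transform import Rotation as R
np.set_printoptions(precision=4,suppress=True)
C={"side":(461.637,280.14,211.1,np.array([[0.9106,-0.2255,0.3463,0.3617],[-0.4126,-0.4501,0.7919,-0.7105],[-0.0227,-0.864,-0.5029,0.5874]])),
"top":(490.177,280.09,211.71,np.array([[-0.0279,-0.9827,0.1832,0.4776],[-0.9996,0.0291,0.0039,-0.0597],[-0.0092,-0.1831,-0.9831,1.1618]]))}
def proj(n,p):
    f,cx,cy,T=C[n];q=T[:,:3].T@(np.asarray(p)-T[:,3]);return np.array([cx+f*q[0]/q[2],cy+f*q[1]/q[2]])
def ray(n,uv,z):
    f,cx,cy,T=C[n];d=T[:,:3]@[(uv[0]-cx)/f,(uv[1]-cy)/f,1];o=T[:,3];return o+d*(z-o[2])/d[2]
def h2w(h,p):
    c,s=np.cos(h[2]),np.sin(h[2]);return np.array([h[0]+c*p[0]-s*p[1],h[1]+s*p[0]+c*p[1],p[2]])
def w2h(h,p):
    c,s=np.cos(h[2]),np.sin(h[2]);a,b=p[0]-h[0],p[1]-h[1];return np.array([c*a+s*b,-s*a+c*b,p[2]])
E
python3 - <<'E'
from h import *
P=[("top",141,173.5,.031,.17,.257),("top",317,189.5,.031,-.17,.257),("top",160.5,207.5,0,.17,.08),("top",310.5,222.5,0,-.17,.08),
("top",152,268,-.136,.17,.08),("top",303,281,-.136,-.17,.08),
("side",319,180,.031,-.17,.257),("side",264,115.5,.031,.17,.257),("side",226,289,-.136,-.17,.08),("side",200,210,-.136,.17,.08),("side",299,273,-.002,-.17,.08)]
r=lambda h:np.concatenate([proj(n,h2w(h,p))-[u,v] for n,u,v,*p in P])
s=least_squares(r,[.5,0,0],loss="soft_l1");h=s.x;print(h,np.rad2deg(h[2]));print(r(h).reshape(-1,2))
for z,uv,n in [(.116,(231.8,244),"top"),(.113,(239.5,218),"side"),(.152,(292.5,253),"top"),(.0870,(171,236),"top"),(.085,(356,233),"top")]:
    w=ray(n,uv,z);print(n,uv,w,w2h(h,w)*1000)
w=ray("side",(239.5,218),.116);print(w,w2h(h,w))
E
```

```text
[ 0.6766  0.0444 -0.127 ] -7.278956311164147
[[ -0.8713  -0.2501]
 [  0.5631   0.5559]
 [  0.3188  -0.557 ]
 [  0.6604  -1.0505]
 [ -0.0096  -0.7881]
 [  2.7155   1.5702]
 [  0.0735   0.0393]
 [ -0.8278   0.1282]
 [ -0.4475  -1.159 ]
 [ -3.1731 -12.067 ]
 [  0.7521  -0.7694]]
top (231.8, 244) [0.6051 0.05   0.116 ] [-71.6673  -3.5561 116.    ]
side (239.5, 218) [0.6043 0.048  0.113 ] [-72.1947  -5.6625 113.    ]
top (292.5, 253) [ 0.5784 -0.0789  0.152 ] [ -81.8045 -134.7633  152.    ]
top (171, 236) [0.6303 0.1876 0.087 ] [-64.0547 136.1211  87.    ]
top (356, 233) [ 0.6254 -0.222   0.085 ] [ -17.091  -270.8451   85.    ]
[0.6028 0.0432 0.116 ] [-0.0731 -0.0106  0.116 ]
```

```bash
cat >> h.py <<'E'
H=np.array([.6766,.0444,-.127]); POT=np.array([-.072,-.0045]); TIP=.014; HALF=.0425
def pose(px,py,pz,phi):
    """TCP pose with the pot finger's inner tip corner at hatch (px,py), pz above shelf, pitch phi deg below level"""
    f=np.deg2rad(phi);a=np.array([np.cos(f),0,-np.sin(f)]);j=np.array([np.sin(f),0,np.cos(f)])
    t=np.array([px,py,.08+pz])+j*HALF-a*TIP
    Rz=R.from_euler("z",H[2]).as_matrix()
    y=Rz@a;z=Rz@j
    return h2w(H,t),R.from_matrix(np.c_[np.cross(y,z),y,z])
def tips(s):
    r=R.from_quat(s["tcp_rot"]).as_matrix();e=s["eef_pos"]
    f=lambda k,g=1:w2h(H,e+TIP*r[:,1]+k*r[:,2])*1000-[0,0,80]
    return f(-HALF),f(HALF+.0145)
def step(s,tgt):
    r=R.from_quat(s["tcp_rot"]);t,q=tgt
    return r.inv().apply(t-s["eef_pos"])/.12,(r.inv()*q).as_rotvec()/(2*np.pi)
E
python3 - <<'E'
from h import *
from plant import *
s=get_state();print(R.from_quat(s["tcp_rot"]).as_matrix())
t=pose(-.100,POT[1],.12,86);print(t[0],t[1].as_quat());print(step(s,t))
print(ray("top",(10,250),0),ray("side",(182,97),.15))
c=read_camera("wrist");print(c["mount"])
E
```

```text
[[ 0.9518 -0.001   0.3068]
 [-0.3068 -0.0019  0.9518]
 [-0.0003 -1.     -0.0021]]
[0.6179 0.0474 0.2169] [ 0.4507 -0.5119  0.5489 -0.4833]
(array([ 4.7809,  0.2322, -3.6646]), array([ 0.0096,  0.2205, -0.0075]))
[0.6202 0.5924 0.    ] [0.6822 0.8128 0.15  ]
[[ 0.0016  0.9466  0.3224 -0.0823]
 [ 0.0002 -0.3224  0.9466 -0.1286]
 [ 1.     -0.0015 -0.0007 -0.    ]
 [ 0.      0.      0.      1.    ]]
```

Call:
{"method": "send_rows", "body": {
  "plan": [
    [[0, -0.35, 0], [0, 0, 0]],
    [[0.1, -0.35, -0.2], [0, 0, 0]],
    [[0.3, 0, -0.25], [0, 0, 0]],
    [[0.3, 0, -0.25], [0, 0, 0]],
    [[0.3, 0, -0.25], [0, 0, 0]],
    [[0.3, 0, -0.25], [0, 0, 0]],
    [[0.3, 0, -0.25], [0, 0, 0]],
    [[0.3, 0, -0.25], [0, 0, 0]],
    [[0.3, 0, -0.25], [0, 0, 0]],
    [[0.3, 0, -0.25], [0, 0, 0]],
    [[0.3, 0, -0.25], [0, 0, 0]],
    [[0.3, 0, -0.25], [0, 0, 0]]
  ],
  "gripper": 0
}}

```text
time: 1.35
eef_pos: [0.4622, 0.2182, 0.3292]
tcp_rot: [-0.698, 0.11, -0.11, 0.699]
contact_force: [0.9, 0.7, -0.7]
opening: 1.002
```

Call:
{"method": "send_rows", "body": {
  "plan": [
    [[0, 0, 0], [0, 0.022, 0]],
    [[0, 0, 0], [0, 0.022, 0]],
    [[0, 0, 0], [0, 0.022, 0]],
    [[0, 0, 0], [0, 0.022, 0]],
    [[0, 0, 0], [0, 0.022, 0]],
    [[0, 0, 0], [0, 0.022, 0]],
    [[0, 0, 0], [0, 0.022, 0]],
    [[0, 0, 0], [0, 0.022, 0]],
    [[0, 0, 0], [0, 0.022, 0]],
    [[0, 0, 0], [0, 0.022, 0]]
  ]
}}

```text
time: 2.35
eef_pos: [0.4615, 0.2199, 0.3289]
tcp_rot: [-0.467, 0.531, -0.531, 0.467]
contact_force: [-0.8, 0.0, -0.1]
opening: 0.999
```

Run:
```python
from h import *
from plant import *
s=get_state();print(s["time"],s["eef_pos"],s["qpos"],*tips(s))
print(step(s,pose(-.100,POT[1],.08,86)))
```

```text
2.35 [0.4615 0.2199 0.3289] [ 0.246  -0.1356  1.8726 -0.      1.4054  0.375 ] [-278.1288  146.9266  234.9678] [-178.629   146.7298  234.9035]
(array([1.2579, 1.2662, 1.4786]), array([ 0.0112, -0.0003,  0.0001]))
```

Call:
{"method": "send_rows", "body": {
  "plan": [
    [[0.25, 0.1, 0.29], [0.011, 0, 0]],
    [[0.25, 0.1, 0.29], [0, 0, 0]],
    [[0.25, 0.1, 0.29], [0, 0, 0]],
    [[0.25, 0.1, 0.29], [0, 0, 0]],
    [[0.25, 0.1, 0.29], [0, 0, 0]],
    [[0, 0.2, 0], [0, 0, 0]],
    [[0, 0.2, 0], [0, 0, 0]],
    [[0, 0, 0], [0, 0, 0]]
  ]
}}

```text
time: 3.15
eef_pos: [0.6198, 0.0485, 0.2259]
tcp_rot: [0.454, -0.514, 0.546, -0.482]
contact_force: [-0.1, 0.3, -0.5]
opening: 1.003
```

Run:
```python
from h import *
from plant import *
import cv2
s=get_state();print(s["time"],s["eef_pos"],s["qpos"],*tips(s))
print(step(s,pose(-.094,POT[1],.012,86)))
c=read_camera("side");i=c["img"]
r=R.from_quat(s["tcp_rot"]).as_matrix();e=s["eef_pos"]
k=4;u0,v0=170,80
i=cv2.resize(i[v0:v0+150,u0:u0+190],None,fx=k,fy=k,interpolation=cv2.INTER_CUBIC)
i=np.clip(255*(i/255.)**.55,0,255).astype(np.uint8)
for a in(-HALF,HALF):
  for w in(-.011,.011):
    q=(proj("side",e+TIP*r[:,1]+a*r[:,2]+w*r[:,0])-[u0,v0])*k;cv2.circle(i,tuple(int(x) for x in q),3,(0,0,255),-1)
cv2.imwrite("pics/s2.png",i)
w=read_camera("wrist");cv2.imwrite("pics/w2.png",w["img"])
```

```text
3.15 [0.6198 0.0485 0.2259] [-0.0838  0.1575  1.766  -0.003   1.1587  0.0416] [-98.4101  -3.2058 129.3568] [  0.9134  -2.9306 135.2749]
(array([ 0.0115,  0.9748, -0.0227]), array([0.0016, 0.0004, 0.    ]))
```

View pics/s2.png

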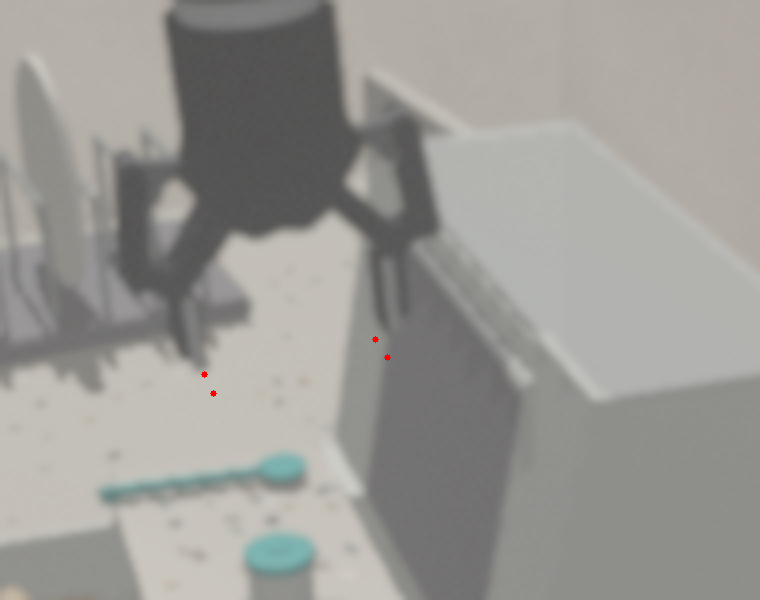

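View pics/w2.png

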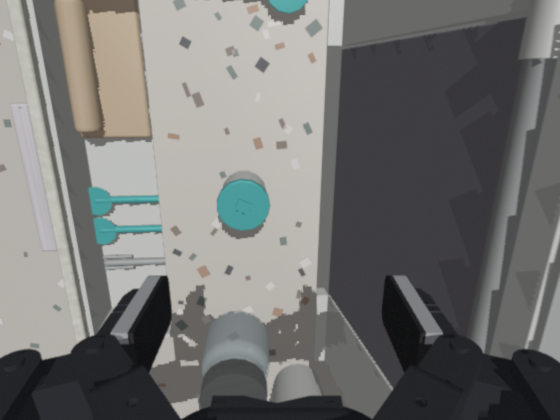

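Both views agree that the open tips sit about 13 mm farther back than the marked dots. So, open, the tips are about 1 mm ahead of the TCP. The outer knuckles also stick out, so the hand has to be pitched for the fingertip to be what touches the flap. Next I cross-check the pot with the wrist view.

```bash
sed -i 's/TIP=.014/TIP=.001/' h.py
python3 - <<'E'
from h import *
from plant import *
import cv2
s=get_state();c=read_camera("wrist");r=R.from_quat(s["tcp_rot"]).as_matrix();e=s["eef_pos"]
hs=cv2.cvtColor(c["img"],cv2.COLOR_BGR2HSV);m=cv2.inRange(hs,(80,90,40),(105,255,255))
k,l,st,ce=cv2.connectedComponentsWithStats(m)
M=c["mount"]
def wr(uv,z):
    d=r@(M[:3,:3]@[(uv[0]-c["cx"])/c["fx"],(uv[1]-c["cy"])/c["fy"],1]);o=e+r@M[:3,3]
    return w2h(H,o+d*(z-o[2])/d[2])*1000
for a in range(1,k):
    if st[a,4]>1500:print(st[a],ce[a],wr(ce[a],.115))
print("shelf edge y~-?",wr((328,60),.08),wr((320,290),.08),wr((143,60),.08))
print(tips(s));t=pose(-.096,POT[1],.09,76);print(step(s,t))
s2=dict(s);s2["eef_pos"]=t[0];s2["tcp_rot"]=t[1].as_quat();print(step(s2,pose(-.096,POT[1],.012,76)))
E
```

```text
[ 216  179   51   51 2044] [240.752  203.8366] [-71.0969  -3.0562 115.    ]
shelf edge y~-? [-7.5004 91.4963 80.    ] [ -5.6629 -95.8413  80.    ] [-136.1074   90.869    80.    ]
(array([-97.254 ,  -2.5358, 146.8737]), array([  2.0183,  -2.1602, 153.5912]))
(array([ 0.0177,  0.4114, -0.0286]), array([ 0.0281,  0.0006, -0.0001]))
(array([ 0.    ,  0.6307, -0.1572]), array([0., 0., 0.]))
```

Call:
{"method": "send_rows", "body": {
  "plan": [
    [[0.005, 0.2, -0.015], [0.014, 0, 0]],
    [[0.005, 0.2, -0.015], [0.014, 0, 0]],
    [[0, 0, 0], [0, 0, 0]],
    [[0, 0.15, -0.037], [0, 0, 0]],
    [[0, 0.15, -0.037], [0, 0, 0]],
    [[0, 0.15, -0.037], [0, 0, 0]],
    [[0, 0, 0], [0, 0, 0]],
    [[0, 0, 0], [0, 0, 0]]
  ]
}}

```text
time: 4.1
eef_pos: [0.6255, 0.0476, 0.1298]
tcp_rot: [0.407, -0.46, 0.591, -0.523]
contact_force: [0.3, -0.2, 1.2]
opening: 1.002
```

```bash
sed -i 's/-.072,-.0045/-.0715,-.0035/' h.py
python3 - <<'E'
from h import *
from plant import *
import cv2
s=get_state();print(s["time"],s["contact_force"],*tips(s))
print(step(s,pose(-.094,POT[1],.012,76)))
c=read_camera("side");i=c["img"]
r=R.from_quat(s["tcp_rot"]).as_matrix();e=s["eef_pos"]
k=5;u0,v0=195,125
i=cv2.resize(i[v0:v0+120,u0:u0+150],None,fx=k,fy=k,interpolation=cv2.INTER_CUBIC)
i=np.clip(255*(i/255.)**.5,0,255).astype(np.uint8)
for a in(-HALF,HALF):
  for w in(-.011,.011):
    q=(proj("side",e+TIP*r[:,1]+a*r[:,2]+w*r[:,0])-[u0,v0])*k;cv2.circle(i,tuple(int(x) for x in q),2,(0,0,255),-1)
cv2.imwrite("pics/s3.png",i)
E
```

```text
4.1 [ 0.2976 -0.2217  1.1534] [-92.0956  -3.5021  38.4105] [ 4.3789 -3.1209 62.7578]
(array([ 0.0013,  0.2105, -0.0692]), array([-0.0005,  0.0006, -0.0002]))
```

View pics/s3.png

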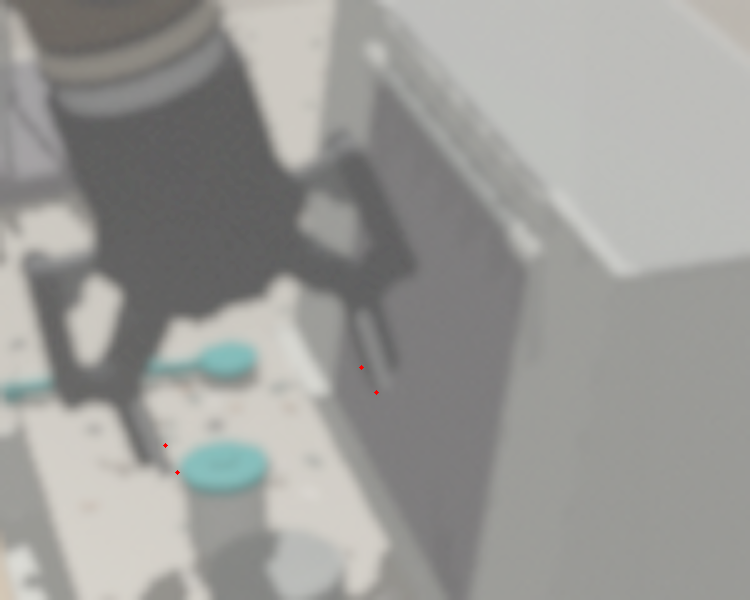

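The side view shows the pot finger tip just behind the lid, about (165,460), and the front finger close to the flap, about (395,370). The dots match the tips, so I lower straight down.

Call:
{"method": "send_rows", "body": {
  "plan": [
    [[0, 0.1, -0.035], [0, 0, 0]],
    [[0, 0.1, -0.035], [0, 0, 0]],
    [[0, 0, 0], [0, 0, 0]],
    [[0, 0, 0], [0, 0, 0]]
  ]
}}

```text
time: 4.55
eef_pos: [0.621, 0.0478, 0.1011]
tcp_rot: [0.408, -0.462, 0.59, -0.522]
contact_force: [-0.8, -0.5, 0.3]
opening: 0.997
```

```bash
cat > q.py <<'E'
from h import *
from plant import *
import sys
s=get_state();print(s["time"],s["contact_force"],s["qpos"],*tips(s))
def rows(L):
    """L: list of (px mm,pz mm,phi)"""
    c=dict(s)
    for x,z,f in L:
        t=pose(x/1e3,POT[1],z/1e3,f);a,b=step(c,t);print((x,z,f),a.round(3),b.round(4))
        c["eef_pos"],c["tcp_rot"]=t[0],t[1].as_quat()
E
python3 - <<'E'
from q import *
rows([(-89,13,74),(-85,13,71),(-80,14,68),(-75,14,65),(-70,15,62),(-65,15,59),(-60,15,57),(-55,15,55),(-50,15,53),(-45,15,51)])
E
```

```text
4.55 [-0.7663 -0.5353  0.306 ] [-0.082   0.226   1.9497 -0.0151  0.7231  0.0514] [-96.5483  -3.7883   9.9322] [ 0.0263 -3.4267 33.8797]
(-89, 13, 74) [-0.001 -0.022  0.067] [ 0.0058  0.0006 -0.0001]
(-85, 13, 71) [ 0.    -0.009  0.031] [ 0.0083  0.     -0.    ]
(-80, 14, 68) [-0.    -0.013  0.041] [0.0083 0.     0.    ]
(-75, 14, 65) [ 0.    -0.003  0.038] [ 0.0083 -0.      0.    ]
(-70, 15, 62) [-0.    -0.008  0.04 ] [ 0.0083  0.     -0.    ]
(-65, 15, 59) [0.    0.001 0.036] [0.0083 0.     0.    ]
(-60, 15, 57) [-0.     0.009  0.035] [ 0.0056  0.     -0.    ]
(-55, 15, 55) [-0.     0.01   0.034] [ 0.0056 -0.     -0.    ]
(-50, 15, 53) [0.    0.012 0.034] [0.0056 0.     0.    ]
(-45, 15, 51) [0.    0.013 0.033] [ 0.0056 -0.     -0.    ]
```

Call:
{"method": "send_rows", "body": {
  "plan": [
    [[0, 0.005, 0.025], [0, 0, 0]],
    [[0, 0.005, 0.025], [0, 0, 0]],
    [[0, 0, 0], [0, 0, 0]],
    [[0, 0, 0], [0, 0, 0]]
  ]
}}

```text
time: 4.95
eef_pos: [0.6281, 0.047, 0.1028]
tcp_rot: [0.407, -0.461, 0.591, -0.522]
contact_force: [0.0, -0.2, -0.1]
opening: 1.002
```

Run:
```python
from q import *
import cv2
rows([(-85,13,71),(-80,14,68),(-75,14,65)])
a=read_camera("wrist")["img"];cv2.imwrite("pics/w4.png",a)
b=read_camera("side")["img"][125:245,195:345];b=cv2.resize(b,(525,420),interpolation=cv2.INTER_CUBIC);b=np.clip(255*(b/255.)**.5,0,255).astype(np.uint8)
a=cv2.resize(a,(275,206));a=np.vstack([a,np.zeros((214,275,3),np.uint8)])
cv2.imwrite("pics/m4.png",np.hstack([b,a]))
```

```text
4.95 [ 0.035  -0.2064 -0.1458] [-0.0825  0.2366  1.9334 -0.015   0.7262  0.0508] [-89.3749  -3.7502  11.5099] [ 7.1385 -3.3983 35.7025]
(-85, 13, 71) [-0.001 -0.034  0.036] [ 0.0137  0.0006 -0.0002]
(-80, 14, 68) [-0.    -0.013  0.041] [0.0083 0.     0.    ]
(-75, 14, 65) [ 0.    -0.003  0.038] [ 0.0083 -0.      0.    ]
```

View pics/m4.png

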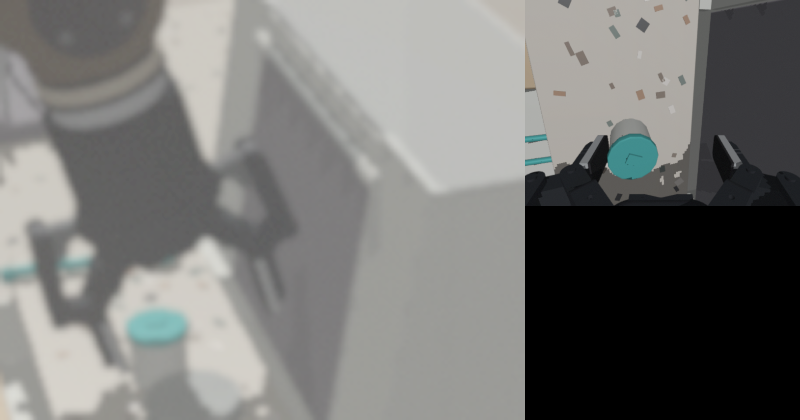

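Call:
{"method": "send_rows", "body": {
  "plan": [
    [[0, -0.034, 0.036], [0.0137, 0, 0]],
    [[0, -0.013, 0.041], [0.008, 0, 0]],
    [[0, -0.003, 0.038], [0.008, 0, 0]],
    [[0, 0, 0], [0, 0, 0]]
  ]
}}

```text
time: 5.45
eef_pos: [0.6382, 0.0458, 0.1121]
tcp_rot: [0.357, -0.404, 0.631, -0.557]
contact_force: [-1.2, -0.1, 0.3]
opening: 1.006
```

Run:
```python
from q import *
rows([(-71,15,63),(-67,15,61),(-63,15,59),(-59,15,57),(-55,15,55),(-51,15,53)])
```

```text
5.45 [-1.2069 -0.1165  0.3161] [-0.08    0.1836  2.0084 -0.0363  0.5197  0.0707] [-76.444   -3.6282  13.435 ] [13.9767 -3.2789 54.9588]
(-71, 15, 63) [ 0.    -0.007  0.046] [ 0.0065  0.0006 -0.0003]
(-67, 15, 61) [0.    0.003 0.029] [ 0.0056 -0.      0.    ]
(-63, 15, 59) [-0.     0.004  0.029] [0.0056 0.     0.    ]
(-59, 15, 57) [0.    0.005 0.028] [ 0.0056  0.     -0.    ]
(-55, 15, 55) [0.    0.006 0.027] [ 0.0056 -0.     -0.    ]
(-51, 15, 53) [-0.     0.007  0.027] [0.0056 0.     0.    ]
```

Call:
{"method": "send_rows", "body": {
  "plan": [
    [[0, -0.007, 0.046], [0.0065, 0, 0]],
    [[0, 0.003, 0.029], [0.0055, 0, 0]],
    [[0, 0.004, 0.029], [0.0055, 0, 0]],
    [[0, 0.005, 0.028], [0.0055, 0, 0]],
    [[0, 0.006, 0.027], [0.0055, 0, 0]],
    [[0, 0, 0], [0, 0, 0]]
  ]
}}

```text
time: 6.05
eef_pos: [0.6557, 0.0436, 0.1197]
tcp_rot: [0.307, -0.347, 0.664, -0.587]
contact_force: [-1.1, 1.0, -0.2]
opening: 1.003
```

Run:
```python
from q import *
import cv2
rows([(-51,15,54),(-47,15,53),(-43,15,52),(-39,15,51),(-35,15,50),(-31,15,50)])
a=read_camera("wrist")["img"];a=cv2.resize(a,(400,300))
b=read_camera("side")["img"][125:245,195:345];b=cv2.resize(b,(375,300),interpolation=cv2.INTER_CUBIC);b=np.clip(255*(b/255.)**.5,0,255).astype(np.uint8)
cv2.imwrite("pics/m5.png",np.hstack([b,a]))
```

```text
6.05 [-1.14    1.0105 -0.2292] [-0.0785  0.1676  2.0565 -0.0841  0.311   0.1168] [-54.9274  -3.6203  14.5579] [26.7405 -3.3058 71.3953]
(-51, 15, 54) [0.    0.008 0.029] [ 0.0032  0.0005 -0.0003]
(-47, 15, 53) [-0.     0.013  0.027] [ 0.0028 -0.      0.    ]
(-43, 15, 52) [-0.     0.014  0.026] [ 0.0028 -0.      0.    ]
(-39, 15, 51) [0.    0.014 0.026] [ 0.0028  0.     -0.    ]
(-35, 15, 50) [-0.     0.015  0.026] [ 0.0028  0.     -0.    ]
(-31, 15, 50) [0.    0.021 0.026] [0. 0. 0.]
```

View pics/m5.png

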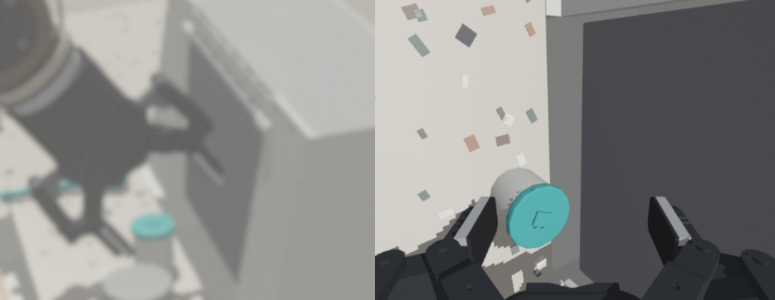

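The wrist view shows the pot upright in front of the pot finger, with the flap plate ahead of the other fingertip. I check that the pot is still centred.

```bash
cat >> q.py <<'E'
def pot(z=.115):
    import cv2
    c=read_camera("wrist");r=R.from_quat(s["tcp_rot"]).as_matrix();e=s["eef_pos"];M=c["mount"]
    m=cv2.inRange(cv2.cvtColor(c["img"],cv2.COLOR_BGR2HSV),(80,90,40),(105,255,255))
    k,l,st,ce=cv2.connectedComponentsWithStats(m)
    for a in range(1,k):
        if st[a,4]>800:
            d=r@(M[:3,:3]@[(ce[a][0]-c["cx"])/c["fx"],(ce[a][1]-c["cy"])/c["fy"],1]);o=e+r@M[:3,3]
            print("lid",st[a],w2h(H,o+d*(z-o[2])/d[2])*1000)
E
python3 - <<'E'
from q import *
pot()
E
```

```text
6.15 [-1.2502 -0.7991 -0.9905] [-0.0786  0.1676  2.0556 -0.0838  0.3119  0.1165] [-54.6276  -3.6539  14.89  ] [27.0445 -3.3532 71.7216]
lid [ 182  257   89   90 6010] [-39.5964  -1.7642 115.    ]
```

Call:
{"method": "send_rows", "body": {
  "plan": [
    [[0, 0.008, 0.029], [0.002, 0, 0]],
    [[0, 0.014, 0.028], [0.002, 0, 0]],
    [[0, 0.015, 0.028], [0.002, 0, 0]],
    [[0, 0.017, 0.027], [0, 0, 0]],
    [[0, 0.02, 0.027], [0, 0, 0]],
    [[0, 0, 0], [0, 0, 0]]
  ]
}}

```text
time: 6.8
eef_pos: [0.6758, 0.041, 0.1236]
tcp_rot: [0.294, -0.333, 0.671, -0.593]
contact_force: [-2.3, -1.0, -0.1]
opening: 0.994
```

Run:
```python
from q import *
pot()
rows([(-31,15,52.5),(-28,15,52),(-25,15,52),(-22,15,52),(-19,15,52)])
```

```text
6.8 [-2.3173 -0.9819 -0.114 ] [-0.0798  0.195   2.028  -0.0986  0.2713  0.1299] [-33.604   -3.6204  17.1054] [45.665  -3.3444 77.2437]
lid [ 187  252   82   91 5491] [-17.0615  -2.1502 115.    ]
(-31, 15, 52.5) [0.    0.025 0.007] [ 0.0009  0.0004 -0.0003]
(-28, 15, 52) [0.    0.012 0.02 ] [0.0014 0.     0.    ]
(-25, 15, 52) [-0.     0.015  0.02 ] [0. 0. 0.]
(-22, 15, 52) [-0.     0.015  0.02 ] [0. 0. 0.]
(-19, 15, 52) [0.    0.015 0.02 ] [0. 0. 0.]
```

Call:
{"method": "send_rows", "body": {
  "plan": [
    [[0, 0.022, 0.012], [0, 0, 0]],
    [[0, 0.016, 0.019], [0, 0, 0]],
    [[0, 0.016, 0.019], [0, 0, 0]],
    [[0, 0, 0], [0, 0, 0]],
    [[0, 0, 0], [0, 0, 0]]
  ]
}}

```text
time: 7.35
eef_pos: [0.6829, 0.0402, 0.1208]
tcp_rot: [0.295, -0.334, 0.671, -0.593]
contact_force: [-6.6, -0.2, -1.1]
opening: 1.001
```

Run:
```python
from q import *
pot()
import cv2
a=read_camera("wrist")["img"];a=cv2.resize(a,(400,300))
b=read_camera("side")["img"][125:245,195:345];b=cv2.resize(b,(375,300),interpolation=cv2.INTER_CUBIC);b=np.clip(255*(b/255.)**.5,0,255).astype(np.uint8)
cv2.imwrite("pics/m6.png",np.hstack([b,a]))
```

```text
7.35 [-6.6246 -0.1841 -1.0652] [-0.0801  0.2139  2.0107 -0.097   0.2725  0.1276] [-26.5587  -3.4782  14.4168] [52.8812 -3.1534 74.3289]
```

View pics/m6.png

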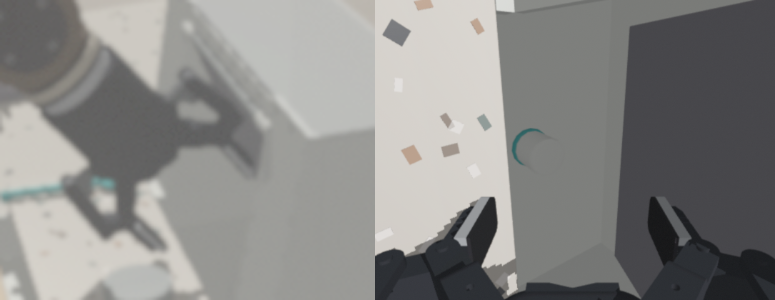

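The pot has dropped in: the wrist view shows it upended on the cabinet floor at (535,150). The front fingertip is still holding the flap, so I draw straight back out and then up.

Call:
{"method": "send_rows", "body": {
  "plan": [
    [[0, -0.05, -0.065], [0, 0, 0]],
    [[0, -0.1, -0.13], [0, 0, 0]],
    [[0, -0.1, -0.13], [0, 0, 0]],
    [[0, -0.1, -0.13], [0, 0, 0]],
    [[0, -0.1, -0.13], [0, 0, 0]],
    [[0, -0.2, -0.13], [0, 0, 0]],
    [[0, -0.3, 0], [0, 0, 0]],
    [[0, -0.4, 0], [0, 0, 0]],
    [[0, -0.4, 0], [0, 0, 0]],
    [[0, -0.3, 0], [0, 0, 0]],
    [[0, 0, 0], [0, 0, 0]],
    [[0, 0, 0], [0, 0, 0]]
  ]
}}

```text
time: 8.7
eef_pos: [0.4689, 0.0668, 0.268]
tcp_rot: [0.293, -0.332, 0.672, -0.594]
contact_force: [-0.0, 0.3, -0.6]
opening: 1.0
```

Run:
```python
from q import *
import cv2
b=read_camera("side")["img"][60:380,150:400];b=cv2.resize(b,(400,512))
a=read_camera("top")["img"][100:330,130:390];a=cv2.resize(a,(400,354));a=np.vstack([a,np.zeros((158,400,3),np.uint8)])
i=np.hstack([b,a]);cv2.imwrite("pics/m7.png",np.clip(255*(i/255.)**.6,0,255).astype(np.uint8))
```

```text
8.7 [-0.0108  0.278  -0.6489] [-0.0511 -0.5355  2.3652 -0.0709  0.6605  0.1134] [-242.0367   -4.1906  161.3834] [-163.0577   -3.8982  221.9018]
```

View pics/m7.png

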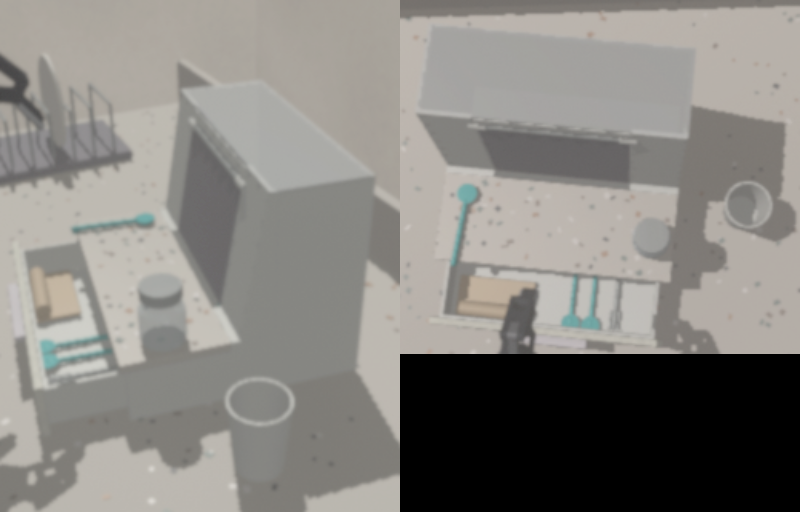

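The flap is shut and the shelf is clear of the pot. The jar, spoon and beaker look unmoved, and the hand is free. Handing in.

```bash
python3 -c "
from plant import *
print(sign_off())"
```

```text
the job is handed in; nothing more can be done
None
```

The pot is inside the cabinet and the flap has sprung shut behind it. I handed the job in at about 8.7 s. I pushed the flap with the front fingertip and the pot with the rear one, without gripping or lifting it, until it dropped over the shelf edge. Then I drew the hand straight back and up.

**Last checks:**
- With the hand still in, the wrist view showed the pot upended on the cabinet floor.
- The final side and top views show the flap shut, the shelf clear of the pot, and the jar, spoon and beaker apparently where they were. I judged those three by eye and did not re-measure them.
- The hand was clear and contact force was back to about zero.

**What did not go exactly as asked, or is unconfirmed:**
- **Order:** the open jaws just span the gap, so the pot and flap were reached at nearly the same time. The pot may have moved up to about 12 mm before I measured force from the flap. It was still well outside the flap then.
- **Fingertip contact:** force rose to about 6.6 N at the end of the push. The finger's knuckle may have touched the flap or header there, as well as the fingertip.
- **Pot clear of the flap:** this rests on geometry, with a calculated gap of over 20 mm. No camera watched the drop itself.

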